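# Fill the empty cell of the optics tray

## Task

Five of the six compartments of the grey tray are taken. Pick up the tall objective can, the one standing outside the tray beside the shorter can and the oil bottle, and set it down upright on the floor of the one empty compartment, lowering it in rather than dropping it.

Things in the scene. Friction and masses are not known exactly. Their poses are not given: they have to be found in the camera images.
- tall_can: Screw-top can, 58 mm high: black lower part 35 mm across up to 24 mm, ribbed cream cap 37.6 mm across above; about 0.11 kg. Stands upright on the table outside the tray. Origin: centre of its underside, z up. At 100 mm or more (centres) from it stand a shorter can (37.6 mm across, 46 mm high, black cap, white lower part) and an oil bottle (27 by 65 mm), not wanted.
- tray: Grey tray screwed to the table, 172 (x) by 256 mm (y) plus a 22 mm lug at each y end; rim 28 mm high, floor 5 mm thick. Walls of 4 mm make 2 (x) by 3 (y) square cells 80 mm wide inside, centred at x -42, 42 and y -84, 0, 84 mm. Origin: centre of its underside, z up. Five cells hold one thing each near the middle (short cans, vials, cube; up to 60 mm high, 38 mm across).
- empty_cell: The empty compartment of the tray: a point on its floor's top (5 mm above the table), within 4 mm of the compartment's middle in each direction. Which of the six it is changes. Axes parallel to the tray's. Nothing marks it to the eye but that the compartment is empty.
Not all that is in view belongs to the job. Leave any blue look-alike of the tall_can alone.

How it is judged:
By the outcome, as a careful person would: the job done as asked, in the order asked, and still so for the second after the job is handed in, with the robot touching nothing.
It also fails if it takes over 35 s, if anything falls off the work surface, if the arm or the gripper's body presses on something with over 40 N, if the wrist force passes 120 N, or if a joint passes its speed limit or range.

## Robot

A 6-joint arm with a two-finger parallel gripper is mounted at the origin on the work surface; the furniture and walls round the work are solid. World frame = base frame: x ahead of the robot, y to its left, z up, the work surface at z = 0. Lengths are in mm, angles in rad, forces in N, time in s.
With the tool pointing down it reaches from about 200 to 875 mm from the base axis. Payload 3.4 kg.
Tool frame: the origin (TCP) lies on the centre line of the jaws, within the pads' length; the fingertips stand 25 mm ahead of it and the grasp point (between the pads) lies 6 mm ahead of it; z points along the fingers, y is the line along which they close (so a half turn about z gives the same grasp; the last joint's range is limited). The gripper opens to 94 mm and grips with 3 to 60 N. Pads are 16 mm wide; open, the fingers measure 119 mm over their backs; the gripper's body (75 mm by 177 mm) begins 78 mm behind the grasp point.
Start: joints at [1.037, 0.276, 1.505, -0, 1.361, -0.121], TCP at [230.696, 526.728, 230.493] pointing down, gripper open.
Joint ranges: [-2.89, 2.89], [-0.75, 2.08], [0.22, 2.7], [-1.18, 4.32], [0.11, 2.71], [-2.7, 2.7]. Speed limits (rad/s): [2.57, 2.57, 3.14, 3.14, 3.14, 3.14].

## Interface

Orientations are given as a unit quaternion [x, y, z, w].
In Python, from rig import readout, camera, camera_params, env gives the robot as it stands.
- The arm moves only by the tool drive_tool, never from a script. Its argument "steps" is a list of rows, each a list of 7 numbers: the shift along the tool's x, y, z in mm, then the turn, a rotation vector about the tool's x, y, z in rad, then the finger opening in mm, from 0 to 94. In form: [[x, y, z, ax, ay, az, hand], ...]. A call has 1 to 10 rows; each row shifts and turns the commanded pose from where the row before left it, along the tool's axes as they then stand; what a row does not reach is not made up. A row lasts 1/10 s, in which the tool goes at most 50 mm and 8.59 degrees, less where a joint would pass 70% of its speed; a pose out of reach is approached as far as the arm can. A call with a gripper value outside its range is refused whole. The fingers move at their own pace and stop on an object; "squeeze" is the grip in N (left out, the last holds). Time passes only in rows, so rows that do not move let the fingers close. It gives the time, the measured TCP pose, the force, the opening and the grip force at its end, in the units of the state.
- readout.get_state(): the state, without advancing time (a new reading comes with each control period).
- camera(name): name is "scene" or "side" or "wrist"; returns (picture, depth): 384x512x3 uint8, red, green, blue; 384x512 float32, mm along the optical axis (not along the pixel's ray), 0 where there is no reading.
- camera_params(name): a dict with "fx", "fy", "cx", "cy" (pixels), "k1" (the pictures are not rectified: a ray, as slopes to the right and down, at radius r is drawn at 1 + k1 r^2 times it, then the intrinsics apply), "rvec" (rotation vector, rad) and "tvec" (3), from world to camera coordinates, as OpenCV has them. Camera axes: x right, y down, z forward; pixel columns grow to the right and rows downward; lengths in mm; the calibration is good to about 2 mm. A picture is of the moment at which its call begins: read the wrist's pose just before it. camera_params takes no time and is no camera call; for the wrist camera it gives the pose at the moment of the call.
- env.finish_job(): hands the job in; it is judged then, once.
The state is a dict: "clock": time; "joints": joint angles; "dq": joint speeds; "tau": joint torques, N m; "position": TCP position; "eef_rot": TCP orientation; "wrist_force": force on the tool from outside, world axes, zero at the start; "torque": the same for the moment, N m; "finger_gap": opening from 0.0 (shut) to 1.0 (fully open); "grasp_force": force on a finger pad.
Only numpy, scipy, OpenCV 4.12 (cv2) and the standard library are available. Lean on these libraries where they do the work, as an engineer would, in place of code of your own. Each camera call takes 0.05 s, during which the arm holds its last target. There are 200 camera calls.

## Working session

There is one attempt and no reset: what is moved stays moved. The work goes in short steps, Python scripts to look and compute and a tool call to move; the robot and the scene stay as the last step left them, time stands still between calls to the robot, and variables do not carry over. Pictures are saved under pics/ and viewed, at most 10 in all, crops included, and the job is handed in when it is done.

Besides the shell and the picture viewer there is one more tool, called in YAML: its name, and indented under it one key for each argument. drive_tool: Moves the arm, as the interface text tells. Its arguments: {"type":"object","properties":{"steps":{"type":"array"},"squeeze":{"type":"number"}},"required":["steps"]}

```bash
mkdir -p pics; cat > h.py <<'E'
import numpy as np, cv2
from rig import readout, camera, camera_params, env
from scipy.spatial.transform import Rotation as R
def grab(n,f):
    p=camera_params(n); im,d=camera(n); cv2.imwrite(f'pics/{f}.png',im[:,:,::-1]); np.savez(f'pics/{f}.npz',im=im,d=d,**{k:np.array(v) for k,v in p.items()}); return im,d
def world(f,uv,z=None):
    q=np.load(f'pics/{f}.npz'); out=[]
    Rm=R.from_rotvec(q['rvec']).as_matrix(); t=q['tvec'].ravel()
    for u,v in uv:
        a=np.array([(u-q['cx'])/q['fx'],(v-q['cy'])/q['fy']]); b=a.copy()
        for _ in range(20): b=a/(1+q['k1']*(b@b))
        r=np.array([*b,1]); c=-Rm.T@t; w=Rm.T@r
        s=q['d'][int(v),int(u)] if z is None else (z-c[2])/w[2]
        out.append(c+s*w)
    return np.round(out,1)
E
python3 - <<'E'
from h import *
a=[grab(n,n+'0')[0] for n in('scene','side','wrist')]
cv2.imwrite('pics/m0.png',cv2.resize(a[0],(800,600))[:,:,::-1])
print(readout.get_state())
for n in('scene','side','wrist'):print(camera_params(n))
E
```

```text
{'clock': 0.15, 'joints': array([ 1.03702787e+00,  2.76414725e-01,  1.50580680e+00, -5.56489341e-06,
        1.36068927e+00, -1.20989140e-01]), 'dq': array([ 0.00074089, -0.00140724, -0.00386252, -0.00010078,  0.00063974,
       -0.00112885]), 'tau': array([ 1.49816064e-03, -4.04926300e+01, -2.37430501e+01,  7.03429081e-02,
        3.15856654e-02, -1.00987158e-04]), 'position': array([230.47292526, 526.37794572, 229.83754743]), 'eef_rot': array([ 2.04926909e-01,  9.78777057e-01, -6.24939648e-04, -2.09355240e-04]), 'wrist_force': array([0.75992073, 0.39378599, 0.92064833]), 'torque': array([ 0.00953381,  0.03200219, -0.03160688]), 'grasp_force': 0.0, 'finger_gap': 0.9970866971733683}
{'fx': 376.611713849216, 'fy': 376.611713849216, 'cx': 255.77666234541198, 'cy': 194.12951610038962, 'k1': -0.08833567033267156, 'rvec': array([ 0.89578351, -2.42252418,  1.20938831]), 'tvec': array([385.41905911, 272.21399997, 597.21030705])}
{'fx': 359.36449180922807, 'fy': 359.36449180922807, 'cx': 253.90631249198594, 'cy': 185.26161360253997, 'k1': 0.028876189871067746, 'rvec': array([ 2.29904303, -0.49667756,  0.22461827]), 'tvec': array([-486.77136624,  147.5676188 ,  786.79646127])}
{'fx': 276.12134046919454, 'fy': 276.12134046919454, 'cx': 252.14157524500928, 'cy': 190.94124460101122, 'k1': -0.005499044437697575, 'rvec': array([-2.4632619 , -1.61039163, -0.18487834]), 'tvec': array([-574.84893344,  -23.43922603,  389.53585855])}
```

View pics/m0.png

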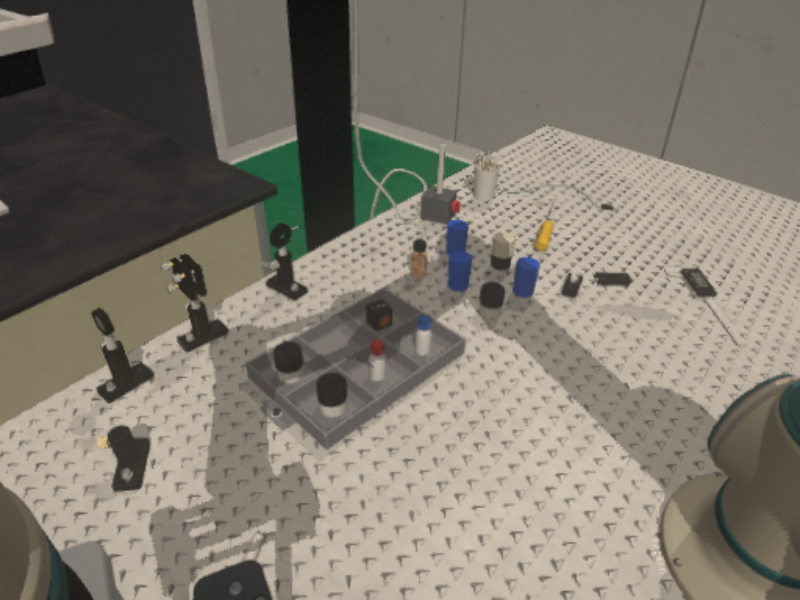

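View pics/side0.png

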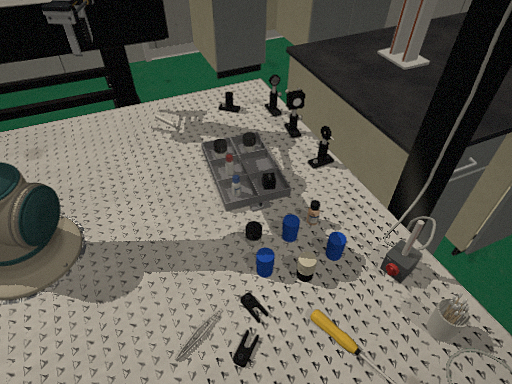

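In the 800 px scene view, the possible targets are the cream-capped can (502,250), a black-capped short can (492,295), three blue look-alikes (457,237; 459,270; 526,276) and the oil bottle (419,258). The description fits the cream-capped one. The empty cell is the far-middle one, around (328,340). I'll check both in a close crop.

```bash
python3 - <<'E'
from h import *
a=cv2.imread('pics/scene0.png')[130:290,150:360]; b=cv2.imread('pics/side0.png')[120:290,195:355]
a=cv2.resize(a,None,fx=3.8,fy=3.8,interpolation=2)[:, :]
cv2.imwrite('pics/c0.png',a[:600,:800]); b=cv2.resize(b,None,fx=3.5,fy=3.5,interpolation=2); cv2.imwrite('pics/c1.png',b)
E
```

```text
(no output)
```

View pics/c0.png

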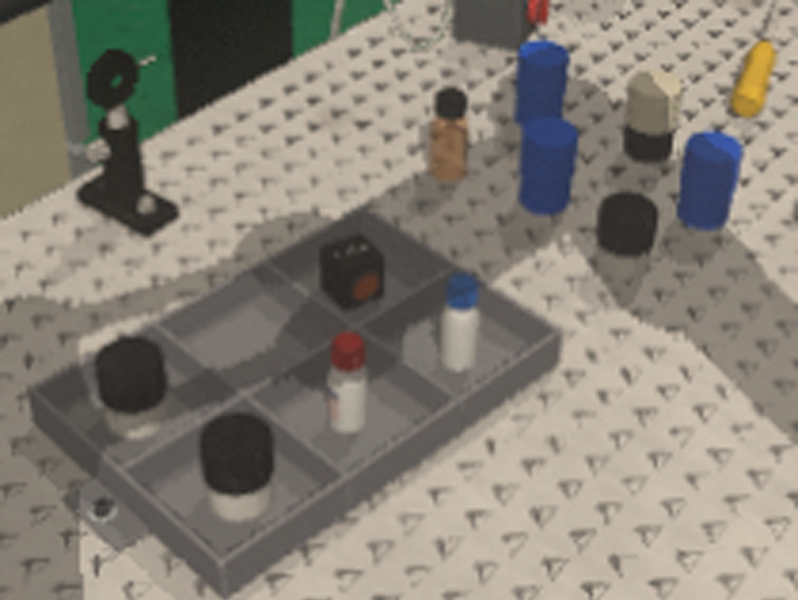

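View pics/c1.png

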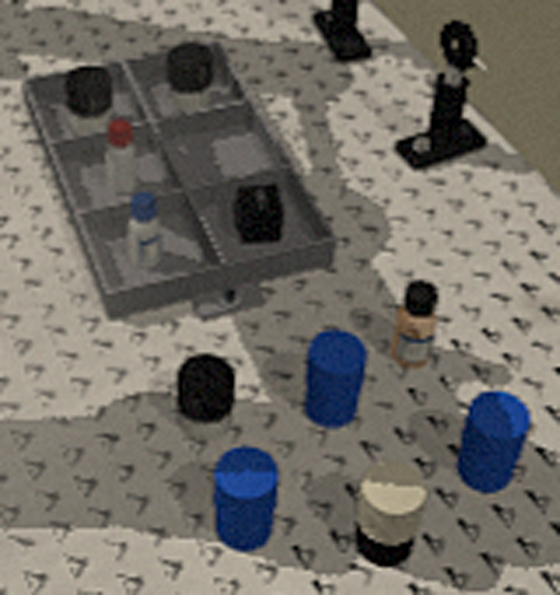

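The crops show the can, cream cap over black base, at (652,115) in the scene crop and (390,515) in the side crop, with blue cans close by. The empty cell is far-middle, at (255,340) and (228,155).

```bash
python3 - <<'E'
from h import *
s=lambda L:[(u/3.8+150,v/3.8+130) for u,v in L]; t=lambda L:[(u/3.5+195,v/3.5+120) for u,v in L]
print('can',world('scene0',s([(653,90)]),58),world('side0',t([(393,486)]),58))
print('blue',world('side0',t([(246,468),(336,350),(498,410)]),58), 'sh',world('side0',t([(206,370)]),46),'oil',world('side0',t([(421,292)]),65))
print('tray',world('scene0',s([(30,393),(363,212),(560,338),(226,570)]),28),world('side0',t([(25,83),(218,45),(333,242),(110,300)]),28))
print('cell',world('scene0',s([(157,325),(262,262),(365,328),(244,397)]),28),world('side0',t([(152,122),(248,105),(285,177),(190,192)]),28))
E
```

```text
can [[ 512.4 -280.3   58. ]] [[ 516.9 -293.2   58. ]]
blue [[ 446.2 -248.1   58. ]
 [ 536.2 -191.7   58. ]
 [ 602.  -272.3   58. ]] sh [[ 459.6 -164.2   46. ]] oil [[ 606.6 -176.1   65. ]]
tray [[621.1 179.4  28. ]
 [595.3 -69.1  28. ]
 [428.2 -51.6  28. ]
 [451.2 195.3  28. ]] [[456.8 183.2  28. ]
 [623.  167.2  28. ]
 [597.6 -81.   28. ]
 [431.9 -68.5  28. ]]
cell [[611.5  94.1  28. ]
 [607.4  11.2  28. ]
 [518.9  16.1  28. ]
 [530.5 103.6  28. ]] [[532.   95.3  28. ]
 [610.6  83.9  28. ]
 [598.1  -5.2  28. ]
 [526.    8.6  28. ]]
```

drive_tool:
  steps:
    - [-29, -31, 0, 0, 0, 0, 60]
    - [-29, -31, 0, 0, 0, 0, 60]
    - [-29, -31, 0, 0, 0, 0, 60]
    - [-29, -31, 0, 0, 0, 0, 60]
    - [-29, -31, 0, 0, 0, 0, 60]
    - [-29, -31, 0, 0, 0, 0, 60]
    - [-29, -31, 0, 0, 0, 0, 60]
    - [-29, -31, 0, 0, 0, 0, 60]
    - [-29, -31, 0, 0, 0, 0, 60]
    - [-29, -31, 0, 0, 0, 0, 60]

```text
clock: 1.15
position: [372.0, 124.8, 230.5]
eef_rot: [0.205, 0.979, 0.0, 0.0]
wrist_force: [0.6, -0.9, -0.7]
finger_gap: 0.634
grasp_force: 0.0
```

drive_tool:
  steps:
    - [-29, -31, 0, 0, 0, 0, 60]
    - [-29, -31, 0, 0, 0, 0, 60]
    - [-29, -31, 0, 0, 0, 0, 60]
    - [-29, -31, 0, 0, 0, 0, 60]
    - [-29, -31, 0, 0, 0, 0, 60]
    - [-29, -31, 0, 0, 0, 0, 60]
    - [-29, -31, 0, 0, 0, 0, 60]
    - [-29, -31, 0, 0, 0, 0, 60]
    - [-29, -31, 0, 0, 0, 0, 60]
    - [-29, -31, 0, 0, 0, 0, 60]

```text
clock: 2.15
position: [513.4, -275.6, 230.1]
eef_rot: [0.205, 0.979, 0.0, -0.0]
wrist_force: [0.1, 0.8, 0.2]
finger_gap: 0.641
grasp_force: 0.0
```

drive_tool:
  steps:
    - [0, 0, 0, 0, 0, 0.14, 60]
    - [0, 0, 0, 0, 0, 0.14, 60]
    - [0, 0, 0, 0, 0, 0.14, 60]
    - [0, 0, 0, 0, 0, 0.14, 60]
    - [0, 0, 0, 0, 0, 0.14, 60]
    - [0, 0, 0, 0, 0, 0.14, 60]
    - [0, 0, 0, 0, 0, 0.14, 60]
    - [0, 0, 0, 0, 0, 0.14, 60]
    - [0, 0, 0, 0, 0, 0.14, 60]
    - [0, 0, 0, 0, 0, 0.14, 60]

```text
clock: 3.15
position: [513.1, -273.7, 230.1]
eef_rot: [0.789, 0.614, -0.0, -0.0]
wrist_force: [-0.6, 0.6, 0.0]
finger_gap: 0.639
grasp_force: 0.0
```

drive_tool:
  steps:
    - [0, 0, 0, 0, 0, 0.14, 60]
    - [0, 0, 0, 0, 0, 0.14, 60]
    - [0, 0, 0, 0, 0, 0.14, 60]
    - [0, 0, 0, 0, 0, 0.14, 60]
    - [0, 0, 0, 0, 0, 0.14, 60]
    - [0, 0, 0, 0, 0, 0.14, 60]
    - [0, 0, 0, 0, 0, 0.08, 60]
    - [0, 0, 0, 0, 0, 0, 60]
    - [0, 0, 0, 0, 0, 0, 60]

```text
clock: 4.05
position: [513.1, -273.8, 230.2]
eef_rot: [0.979, 0.204, -0.0, -0.0]
wrist_force: [-0.3, -0.7, 0.6]
finger_gap: 0.637
grasp_force: 0.0
```

```bash
python3 - <<'E'
from h import *
s=readout.get_state(); print(s['position'],s['eef_rot'],s['joints'])
im,d=grab('wrist','w1')
cv2.imwrite('pics/w1b.png',cv2.resize(im,(800,600))[:,:,::-1])
E
```

```text
[ 513.12557132 -273.76946966  230.19595542] [ 9.79006851e-01  2.03827146e-01 -1.45100630e-04 -2.45181914e-04] [-6.09804932e-01  2.86284092e-01  1.49071952e+00  1.27791778e-04
  1.36514494e+00  5.50434141e-01]
```

View pics/w1b.png

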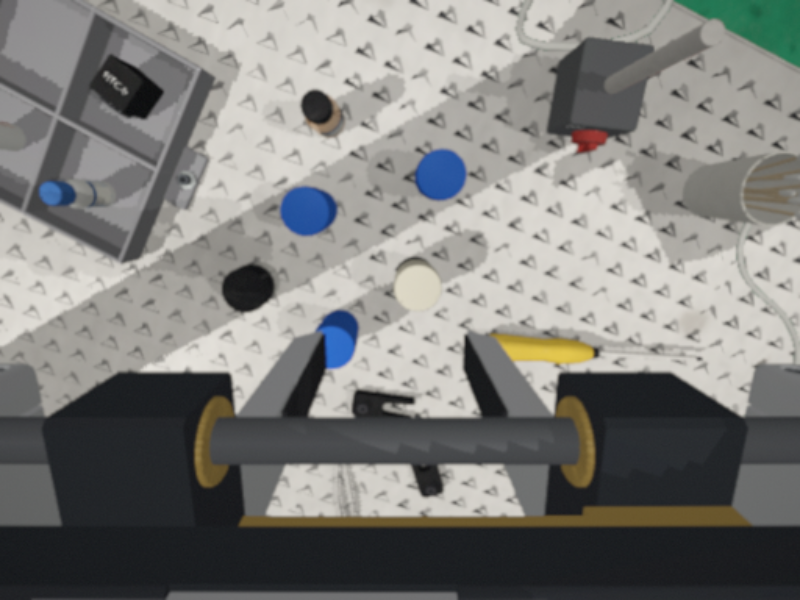

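The wrist view shows the cream cap centred at (418,285) in the 800 px picture. The blue cans are at (440,174), (308,210) and (338,345).

```bash
python3 - <<'E'
from h import *
k=512/800
P=[(418,285),(395,285),(442,285),(440,174),(308,211),(336,349)]
w=world('w1',[(u*k,v*k) for u,v in P],58);print(w, world('w1',[(418*k,285*k)]))
s=readout.get_state(); r=R.from_quat(s['eef_rot'])
print(r.inv().apply(w[0]-s['position']))
E
```

```text
[[ 520.3 -290.2   58. ]
 [ 513.2 -274.    58. ]
 [ 527.7 -307.2   58. ]
 [ 601.8 -271.1   58. ]
 [ 538.8 -192.4   58. ]
 [ 446.6 -251.6   58. ]] [[ 520.4 -290.2   58.6]]
[1.14493157e-02 1.79478735e+01 1.72237610e+02]
```

The measurement agrees: top at z 58.6 (should be 58), cap about 37 mm across. I'll shift 18 mm along tool y and go down 180 mm, so the pads grip the cap at z of about 44.

drive_tool:
  steps:
    - [0, 18, 0, 0, 0, 0, 60]
    - [0, 0, 30, 0, 0, 0, 60]
    - [0, 0, 30, 0, 0, 0, 60]
    - [0, 0, 30, 0, 0, 0, 60]
    - [0, 0, 30, 0, 0, 0, 60]
    - [0, 0, 20, 0, 0, 0, 60]
    - [0, 0, 20, 0, 0, 0, 60]
    - [0, 0, 10, 0, 0, 0, 60]
    - [0, 0, 10, 0, 0, 0, 60]
    - [0, 0, 0, 0, 0, 0, 60]

```text
clock: 5.1
position: [520.0, -290.1, 49.6]
eef_rot: [0.979, 0.203, -0.001, -0.001]
wrist_force: [0.1, 0.2, -0.3]
finger_gap: 0.637
grasp_force: 0.0
```

drive_tool:
  steps:
    - [0, 0, 0, 0, 0, 0, 45]
    - [0, 0, 0, 0, 0, 0, 40]
    - [0, 0, 0, 0, 0, 0, 35]
    - [0, 0, 0, 0, 0, 0, 30]
    - [0, 0, 0, 0, 0, 0, 25]
    - [0, 0, 0, 0, 0, 0, 25]
    - [0, 0, 0, 0, 0, 0, 25]
  squeeze: 15

```text
clock: 5.8
position: [520.8, -290.6, 51.3]
eef_rot: [0.979, 0.203, 0.001, 0.0]
wrist_force: [0.4, 0.7, 5.7]
finger_gap: 0.399
grasp_force: 15.0
```

drive_tool:
  steps:
    - [0, 0, -10, 0, 0, 0, 25]
    - [0, 0, -20, 0, 0, 0, 25]
    - [0, 0, -30, 0, 0, 0, 25]
    - [0, 0, -30, 0, 0, 0, 25]
    - [0, 0, -30, 0, 0, 0, 25]
    - [0, 0, -30, 0, 0, 0, 25]
    - [0, 0, -10, 0, 0, 0, 25]

```text
clock: 6.5
position: [521.6, -291.2, 213.8]
eef_rot: [0.979, 0.203, 0.002, 0.002]
wrist_force: [0.2, -0.0, -0.4]
finger_gap: 0.396
grasp_force: 15.0
```

drive_tool:
  steps:
    - [10, -20, 0, 0, 0, 0, 25]
    - [15, -35, 0, 0, 0, 0, 25]
    - [15, -40, 0, 0, 0, 0, 25]
    - [15, -40, 0, 0, 0, 0, 25]
    - [15, -40, 0, 0, 0, 0, 25]
    - [15, -40, 0, 0, 0, 0, 25]
    - [15, -35, 0, 0, 0, 0, 25]
    - [10, -25, 0, 0, 0, 0, 25]
    - [10, -15, 0, 0, 0, 0, 25]
    - [0, 0, 0, 0, 0, 0, 25]

```text
clock: 7.5
position: [514.6, 25.6, 209.5]
eef_rot: [0.979, 0.205, -0.001, -0.001]
wrist_force: [0.5, 0.1, -1.5]
finger_gap: 0.392
grasp_force: 15.0
```

```bash
python3 - <<'E'
from h import *
s=readout.get_state(); print(s['position'],s['eef_rot'],s['finger_gap'],s['wrist_force'])
im,d=grab('wrist','w2')
cv2.imwrite('pics/w2b.png',cv2.resize(im,(800,600))[:,:,::-1])
E
```

```text
[514.56163435  25.60427174 209.46491158] [ 9.78863842e-01  2.04510305e-01 -7.61248515e-04 -7.30570620e-04] 0.3917551539183262 [ 0.49705246  0.06481734 -1.49105819]
```

View pics/w2b.png

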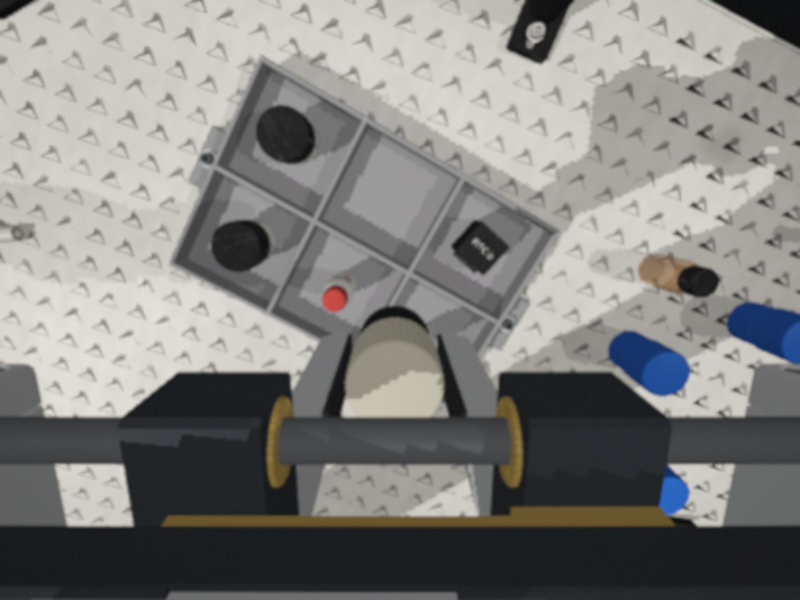

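The can is held, with its cap at (393,380). The empty cell's rim corners are at about (366,119), (462,178), (410,271) and (318,217).

```bash
python3 - <<'E'
from h import *
k=512/800
w=world('w2',[(u*k,v*k) for u,v in [(366,119),(462,178),(410,271),(318,217)]],28)
c=w.mean(0); print(w,c,[np.linalg.norm(w[i]-w[i-1]) for i in range(4)])
t=world('w2',[(u*k,v*k) for u,v in [(264,60),(557,232)]],28);print(t)
s=readout.get_state(); print(R.from_quat(s['eef_rot']).inv().apply(c-s['position']),s['position'])
# can tilt check: points of can via depth
q=np.load('pics/w2.npz'); uv=[(int(u*k),int(v*k)) for u,v in [(393,345),(393,360),(393,375),(393,390),(393,405),(370,345),(420,345)]]
print(world('w2',uv))
E
```

```text
[[617.2  93.6  28. ]
 [607.8  11.5  28. ]
 [527.7  18.5  28. ]
 [537.7 100.1  28. ]] [572.6    55.925  28.   ] [np.float64(79.76528066771908), np.float64(82.63637213721329), np.float64(80.40528589589111), np.float64(82.2104616213776)]
[[624.5 175.1  28. ]
 [600.9 -73.   28. ]]
[ 66.21075351  -5.78242747 181.40158215] [514.56316946  24.19465247 209.51789361]
[[527.5  32.5 216.6]
 [521.7  30.  215.8]
 [516.3  27.6 216.1]
 [511.1  25.3 216. ]
 [505.4  22.8 216.2]
 [522.5  39.8 211.9]
 [530.8  23.4 214.8]]
```

drive_tool:
  steps:
    - [20, -2, 0, 0, 0, 0, 25]
    - [25, -2, 0, 0, 0, 0, 25]
    - [20, -1, 0, 0, 0, 0, 25]
    - [0, 0, 10, 0, 0, 0, 25]
    - [0, 0, 25, 0, 0, 0, 25]
    - [0, 0, 30, 0, 0, 0, 25]
    - [0, 0, 30, 0, 0, 0, 25]
    - [0, 0, 20, 0, 0, 0, 25]
    - [0, 0, 10, 0, 0, 0, 25]
    - [0, 0, 0, 0, 0, 0, 25]

```text
clock: 8.55
position: [570.9, 52.9, 83.6]
eef_rot: [0.979, 0.203, -0.002, -0.0]
wrist_force: [-0.6, 0.5, -0.9]
finger_gap: 0.398
grasp_force: 15.0
```

drive_tool:
  steps:
    - [0, 0, 8, 0, 0, 0, 25]
    - [0, 0, 6, 0, 0, 0, 25]
    - [0, 0, 4, 0, 0, 0, 25]
    - [0, 0, 4, 0, 0, 0, 25]
    - [0, 0, 0, 0, 0, 0, 25]
    - [0, 0, 0, 0, 0, 0, 25]

```text
clock: 9.15
position: [573.0, 53.9, 63.6]
eef_rot: [0.979, 0.203, 0.0, 0.0]
wrist_force: [-0.4, -0.4, -0.6]
finger_gap: 0.393
grasp_force: 15.0
```

drive_tool:
  steps:
    - [0, 0, 2, 0, 0, 0, 25]
    - [0, 0, 2, 0, 0, 0, 25]
    - [0, 0, 1, 0, 0, 0, 25]
    - [0, 0, 0, 0, 0, 0, 25]
    - [0, 0, 0, 0, 0, 0, 25]

```text
clock: 9.65
position: [572.9, 53.8, 58.5]
eef_rot: [0.979, 0.203, 0.0, -0.0]
wrist_force: [-0.8, -0.0, -1.1]
finger_gap: 0.397
grasp_force: 15.0
```

drive_tool:
  steps:
    - [0, 0, 0.7, 0, 0, 0, 25]
    - [0, 0, 0, 0, 0, 0, 25]
    - [0, 0, 0, 0, 0, 0, 25]

```text
clock: 9.95
position: [572.9, 53.9, 57.8]
eef_rot: [0.979, 0.203, 0.0, -0.0]
wrist_force: [0.3, -0.7, -1.3]
finger_gap: 0.398
grasp_force: 15.0
```

drive_tool:
  steps:
    - [0, 0, 0.7, 0, 0, 0, 25]
    - [0, 0, 0, 0, 0, 0, 25]
    - [0, 0, 0, 0, 0, 0, 25]

```text
clock: 10.25
position: [572.9, 53.8, 57.1]
eef_rot: [0.979, 0.203, 0.0, -0.0]
wrist_force: [-0.9, 0.7, -0.6]
finger_gap: 0.396
grasp_force: 15.0
```

drive_tool:
  steps:
    - [0, 0, 0.7, 0, 0, 0, 25]
    - [0, 0, 0, 0, 0, 0, 25]
    - [0, 0, 0, 0, 0, 0, 25]

```text
clock: 10.55
position: [572.9, 53.9, 56.3]
eef_rot: [0.979, 0.203, -0.0, -0.0]
wrist_force: [-0.2, 0.7, -1.5]
finger_gap: 0.39
grasp_force: 15.0
```

drive_tool:
  steps:
    - [0, 0, 0.5, 0, 0, 0, 25]
    - [0, 0, 0, 0, 0, 0, 25]
    - [0, 0, 0, 0, 0, 0, 25]

```text
clock: 10.85
position: [572.9, 53.8, 56.3]
eef_rot: [0.979, 0.203, 0.0, 0.0]
wrist_force: [-1.8, 0.7, 3.3]
finger_gap: 0.395
grasp_force: 15.0
```

The can is touching the floor: z has stopped at 56.3 and the force has risen to +3.3 N. I'll open gently and retreat straight up.

drive_tool:
  steps:
    - [0, 0, 0, 0, 0, 0, 39]
    - [0, 0, 0, 0, 0, 0, 42]
    - [0, 0, 0, 0, 0, 0, 48]
    - [0, 0, 0, 0, 0, 0, 56]
    - [0, 0, 0, 0, 0, 0, 56]
    - [0, 0, 0, 0, 0, 0, 56]
    - [0, 0, 0, 0, 0, 0, 56]

```text
clock: 11.55
position: [572.9, 53.9, 55.8]
eef_rot: [0.979, 0.203, 0.0, -0.0]
wrist_force: [-0.1, -0.8, 1.5]
finger_gap: 0.592
grasp_force: 0.0
```

drive_tool:
  steps:
    - [0, 0, -5, 0, 0, 0, 56]
    - [0, 0, -15, 0, 0, 0, 56]
    - [0, 0, -25, 0, 0, 0, 56]
    - [0, 0, -35, 0, 0, 0, 56]
    - [0, 0, -35, 0, 0, 0, 56]
    - [0, 0, -35, 0, 0, 0, 56]
    - [-30, 0, 0, 0, 0, 0, 56]
    - [-30, 0, 0, 0, 0, 0, 56]
    - [0, 0, 0, 0, 0, 0, 56]
    - [0, 0, 0, 0, 0, 0, 56]

```text
clock: 12.55
position: [517.9, 29.9, 206.6]
eef_rot: [0.979, 0.203, 0.001, 0.0]
wrist_force: [-0.2, -0.2, -0.1]
finger_gap: 0.6
grasp_force: 0.0
```

```bash
python3 - <<'E'
from h import *
im,d=grab('wrist','w3'); b,_=grab('side','s3')
cv2.imwrite('pics/m3.png',np.hstack([im[:300,60:460],cv2.resize(b[120:220,195:295],(300,300))])[:,:,::-1])
E
```

```text
(no output)
```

View pics/m3.png

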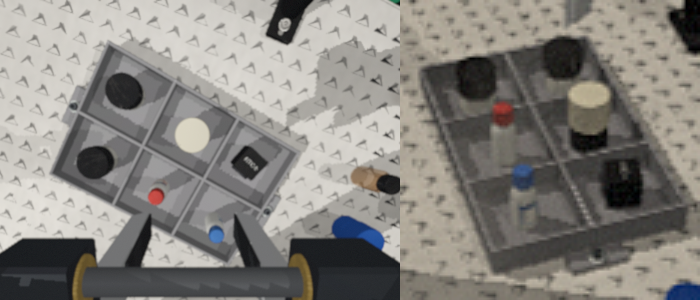

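The can stands upright in the middle of the empty cell (left panel 192,135; right panel 588,115), and nothing else has moved.

```bash
python3 -c "
from h import *
print(world('w3',[(252,135)],58),world('w3',[(252,135)])); print(env.finish_job())"
```

```text
[[570.1  53.1  58. ]] [[570.2  53.1  62.8]]
the job is handed in; nothing more can be done
None
```

The tall can is standing upright on the floor of the empty far-middle compartment, lowered in and released clear of the gripper, and the job was handed in at about 12.7 s; no verdict came back.

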